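# Log three grain samples on the paddle tally counter

### The arm

A 6-joint arm with a two-finger parallel gripper is mounted at the origin on the work surface. World frame = base frame: x ahead of the robot, y to its left, z up, the work surface at z = 0. Lengths are in m, angles in rad, forces in N, time in s.
With the tool pointing down it reaches from about 0.15 to 0.775 m from the base axis. Payload 6.1 kg.
Tool frame: the origin (TCP) lies midway between the tips of the shut fingers; the grasp point (between the pads) lies 19 mm behind it; z points along the fingers, y is the direction in which the jaws open and shut (so a half turn about z gives the same grasp; the last joint's range is limited). The gripper opens to 85 mm and grips with 20 to 120 N. Pads are 22 mm wide; open, the fingers measure 114 mm over their backs; the gripper's body (76 mm by 85 mm) begins 54 mm behind the grasp point. The pads swing forward as they close: fully open they stand 13 mm farther back than shut.
Start: joints at [1.246, 0.126, -0.04, 1.405, 0, 1.571], TCP at [0.168, 0.498, 0.231] pointing down, gripper open.
Joint ranges: [-2.72, 2.72], [-0.95, 1.95], [-1.27, 1.35], [-1.78, 2.02], [-1.46, 1.47], [-3.14, 3.14]. Speed limits (rad/s): [2.39, 2.39, 3.01, 3.14, 3.14, 3.14].

### API

Orientations are given as a 3x3 rotation matrix whose columns are the frame's x, y, z axes.
In Python, from plant import bot gives the robot as it stands. The module is installed in compiled form; this text tells all that it offers.
- The arm moves only by the tool apply_moves, never from a script. Its argument "series" is a list of rows, each an object of numbers: "dx", "dy", "dz": the shift along the tool's x, y, z in cm; "turn": the turn about the tool's z in rad. A call has 1 to 10 rows; each row shifts and turns the commanded pose from where the row before left it, along the tool's axes as they then stand; what a row does not reach is not made up. A row lasts 1/10 s, in which the tool goes at most 50 mm and 8.59 degrees, less where a joint would pass 70% of its speed; a pose out of reach is approached as far as the arm can. A call with a gripper value outside its range is refused whole. "fingers" is the opening, from 0 (shut) to 1 (fully open), set as the call begins (left out, the last holds). The fingers move at their own pace and stop on an object; "newtons" is the grip in N (left out, the last holds). Time passes only in rows, so rows that do not move let the fingers close. It gives the time, the measured TCP pose, the force and the opening at its end, in the units of the state.
- bot.state(): the state, without advancing time (a new reading comes with each control period).
- bot.capture(name): name is "scene" or "top" or "wrist"; returns a dict with "image" (480x640x3 uint8, blue, green, red), "intrinsics" (3x3 intrinsics, pixels), "R" (3x3) and "t" (3): a world point X has camera coordinates R X + t. Camera axes: x right, y down, z forward; pixel columns grow to the right and rows downward; lengths in m; the calibration is good to about 2 mm. A picture is of the moment at which its call begins. There is no depth.
- bot.finish_job(): hands the job in, once; it reports no verdict.
The state is a dict: "clock": time; "joint_positions": joint angles; "qvel": joint speeds; "joint_efforts": joint torques, N m; "eef_pos": TCP position; "orientation": TCP orientation; "force": force on the tool from outside, world axes, zero at the start; "torque": the same for the moment, N m; "gripper_width": finger opening in m.
Only numpy, scipy, OpenCV 4.12 (cv2) and the standard library are available. Lean on these libraries where they do the work, as an engineer would, in place of code of your own. Each camera call takes 0.05 s, during which the arm holds its last target.

### The job

The three sample jars in the tray have been tested, so log them on the bench tally counter that has the broad flat paddle lever: press its paddle all the way down three times, letting it spring fully back up after each press, so that its dial moves on by exactly three marks. Leave the paddle up, and do not work the other counter, the one with the ball-ended lever.

Things in the scene. Friction and masses are not known exactly. Their poses are not given: they have to be found in the camera images.
- paddle_pad (a point): Centre of the top of the flat black pad (34 mm along, 46 mm across) that ends the paddle lever of a cream tally counter (fixed case 90 x 84 mm, 83 mm tall with the dial on top). The lever sticks out of the case towards the robot; pad centre 41 mm from the case, 81 mm above the table, 30 mm lower when fully pressed. Rides with the lever: x along it to the case, z out of the pad.
- paddle (a joint): Angle of the paddle lever in rad: 0 fully up, 0.36 fully down on its hard stop; hinge inside the case, 85 mm behind the pad's centre. Sprung: about 2.7 N on the pad to start it, about 7 N to reach the stop. A ratchet moves the dial one mark per full stroke; a stroke begun before the lever is back up to 0.05 does not count.
- tally (a joint): Angle in rad of the black pointer on the white dial (66 mm across) on top of the paddle counter: starts at 0 on the long mark, which points away from the lever, and grows clockwise seen from above, 0.628 for each of the ten marks. It moves while the paddle goes down and stays as the paddle comes up. Three presses: 1.885.
- ball_lever (a joint): Angle in rad of the lever of the other counter: 0 up, 0.36 fully down. Same case and dial, but a thin round lever that ends in a 26 mm black ball. It stands on the other side of the tray of jars. Not to be worked.
There are look-alikes about, which are no part of the job. What is shaped like the part that bears ball_lever but pink is not meant.

How it is judged:
On the way, in this order (a step that is already met when the one before it is completed fails the run):
1. the dial has moved on one mark and the paddle is back up (value of joint tally above 0.38 rad and value of joint paddle below 0.09 rad), for 0.04 s.
2. the dial has moved on two marks and the paddle is back up (value of joint tally above 1 rad and value of joint paddle below 0.09 rad), for 0.04 s.
3. the dial has moved on three marks and the paddle is back up (value of joint tally above 1.635 rad and value of joint paddle below 0.09 rad), for 0.04 s.
At the end, for the whole second after the job is handed in: The paddle counter's pointer stands at the third mark (1.885 rad, give or take 0.25 rad), the paddle is back up (below 0.06 rad), and the ball-ended lever is up (below 0.06 rad) (value of joint tally between 1.635 and 2.135 rad and value of joint each of paddle, ball_lever below 0.06 rad); the robot touches nothing.
It fails at once if the paddle counter is pressed past three (pointer beyond 2.2 rad) (value of joint tally above 2.2 rad).
It fails at once if the other counter's ball-ended lever is pressed (more than 0.12 rad) (value of joint ball_lever above 0.12 rad).
It also fails if it takes over 38 s, if anything falls off the work surface, if the arm or the gripper's body presses on something with over 40 N, if the wrist force passes 120 N, or if a joint passes its speed limit or range.

## Working session

There is one attempt and no reset: what is moved stays moved. The work goes in short steps, Python scripts to look and compute and a tool call to move; the robot and the scene stay as the last step left them, time stands still between calls to the robot, and variables do not carry over. Pictures are saved under pics/ and viewed, and the job is handed in when it is done.

Besides the shell and the picture viewer there is one more tool, called after ">>>" as a command line: name --argument value ..., lists and objects as JSON in quotes. apply_moves: Moves the arm, as the interface text tells. Its arguments: {"type":"object","properties":{"series":{"type":"array"},"fingers":{"type":"number"},"newtons":{"type":"number"}},"required":["series"]}

```bash
mkdir -p pics; python3 - <<'E'
from plant import bot
import cv2,pickle
for n in("scene","top","wrist"):
    c=bot.capture(n); cv2.imwrite(f"pics/{n}0.png",c["image"]); pickle.dump(c,open(f"{n}0.pkl","wb"))
s=bot.state();print(s)
E
```

```text
{'clock': 0.15, 'joint_positions': array([ 1.24601658e+00,  1.26271391e-01, -4.03683523e-02,  1.40538247e+00,
        1.16455284e-05,  1.57078318e+00]), 'qvel': array([-0.00042776, -0.0025411 ,  0.00386554, -0.00165234,  0.00152955,
       -0.00086742]), 'joint_efforts': array([-2.84649514e-04, -4.36276031e+01,  3.53148150e+01,  1.36394205e-02,
       -2.25975141e-04, -3.27487029e-06]), 'eef_pos': array([0.16742711, 0.49726607, 0.23069514]), 'orientation': array([[-9.47725223e-01,  3.19087354e-01, -4.02217948e-04],
       [ 3.19087607e-01,  9.47724516e-01, -1.15808466e-03],
       [ 1.16616412e-05, -1.22588880e-03, -9.99999249e-01]]), 'force': array([0.91727123, 0.17260532, 0.26835866]), 'torque': array([0.06001518, 0.02729754, 0.03606215]), 'gripper_width': 0.0852710750873388}
```

View pics/scene0.png

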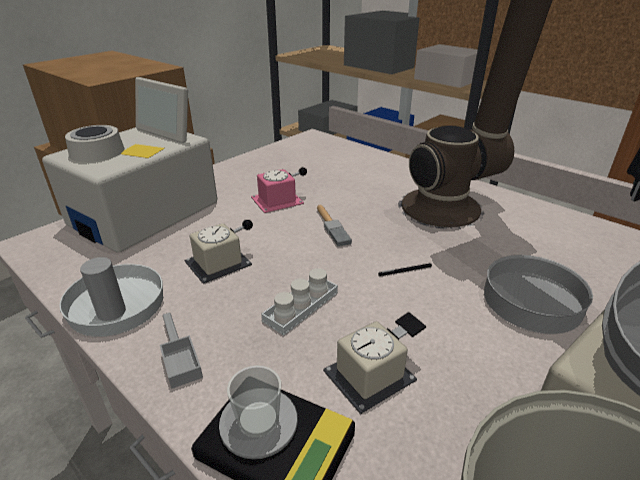

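View pics/top0.png

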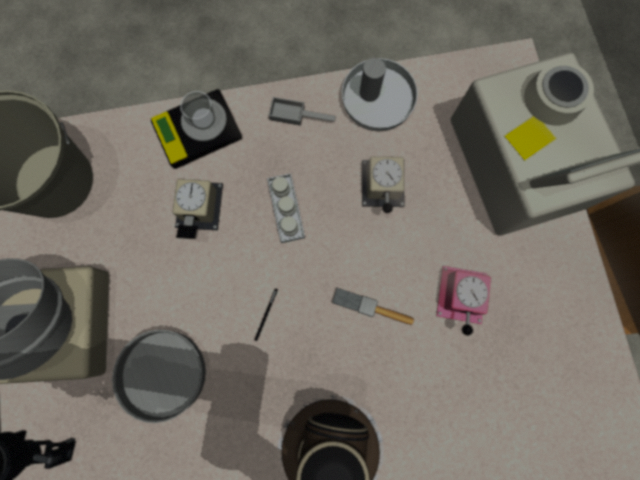

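View pics/wrist0.png

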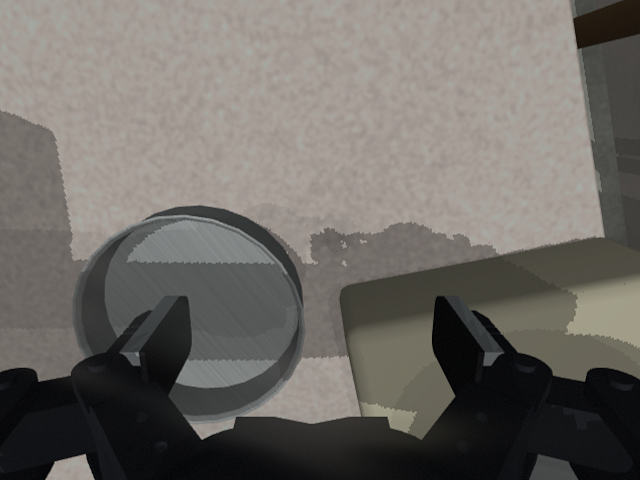

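The scene view shows three counters. The cream one with a flat paddle has its pad at scene (409,325) and top (187,229). The cream one with a ball lever has its ball at scene (247,225) and top (388,208). The pink ball-lever look-alike is at scene (303,171) and top (467,329). By the description I choose the first, and will check it in a close crop.

```bash
python3 - <<'E'
import cv2,numpy as np
a=cv2.imread("pics/scene0.png")[300:420,320:440];b=cv2.imread("pics/top0.png")[165:250,155:240]
cv2.imwrite("pics/crop0.png",np.hstack([cv2.resize(a,(400,400),interpolation=cv2.INTER_CUBIC),cv2.resize(b,(400,400),interpolation=cv2.INTER_CUBIC)]))
E
```

```text
(no output)
```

View pics/crop0.png

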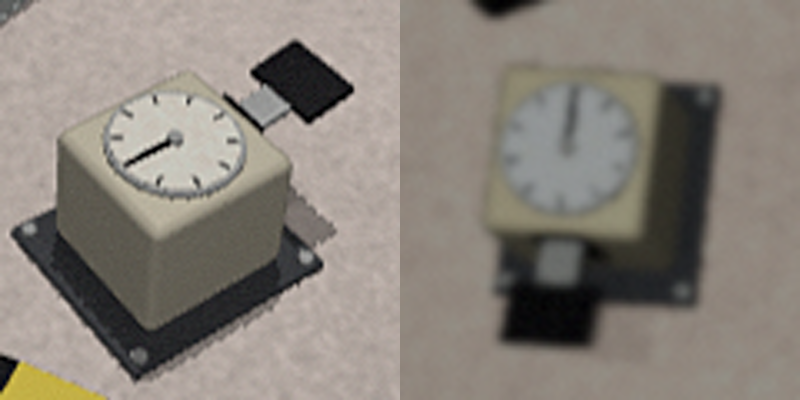

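The crop confirms a flat black pad on a cream case, with the pointer on the long mark. In the crop, the pad centre is at scene ≈(410.9,324.2) and top ≈(186.7,232.1).

```bash
cat >h.py <<'E'
import numpy as np,cv2
def ray(c,p):
    K=np.array(c["intrinsics"]);R=np.array(c["R"]);t=np.array(c["t"])
    return -R.T@t, R.T@np.linalg.inv(K)@np.array([p[0],p[1],1.])
def atz(c,p,z):
    o,d=ray(c,p); return o+d*(z-o[2])/d[2]
def tri(cs,ps):
    P=[np.array(c["intrinsics"])@np.c_[c["R"],np.array(c["t"])] for c in cs]
    X=cv2.triangulatePoints(P[0],P[1],np.array(ps[0],float).reshape(2,1),np.array(ps[1],float).reshape(2,1)).ravel()
    return X[:3]/X[3]
E
python3 - <<'E'
from h import *
import pickle
s=pickle.load(open("scene0.pkl","rb"));t=pickle.load(open("top0.pkl","rb"))
print(tri([s,t],[(410.9,324.2),(186.7,232.1)]))
S=[(295,40),(353,88),(312,122),(252,72)]
T=[(505,288),(600,290),(592,346),(500,342)]
for p in S: print("S",atz(s,(320+p[0]/3.333,300+p[1]/3.333),.081))
for p in T: print("T",atz(t,(155+(p[0]-400)/4.706,165+p[1]/4.706),.081))
print("dial",atz(s,(320+174/3.333,300+140/3.333),.083),atz(t,(155+168/4.706,165+146/4.706),.083))
E
```

```text
[0.55021569 0.24384684 0.07765049]
S [0.52889653 0.22536122 0.081     ]
S [0.54012529 0.26851011 0.081     ]
S [0.57577637 0.26605926 0.081     ]
S [0.56566089 0.2223344  0.081     ]
T [0.56789798 0.26262019 0.081     ]
T [0.55819069 0.21567826 0.081     ]
T [0.53037686 0.22325225 0.081     ]
T [0.54076175 0.26834346 0.081     ]
dial [0.63496037 0.22247367 0.083     ] [0.63531537 0.22175289 0.083     ]
```

Both views agree: the pad centre is ≈(0.550, 0.244, 0.08), the pad measures about 35x45 mm, and the pad-to-dial distance is 88 mm (expected 86). The lever runs along yaw −14°. Next I shut the fingers and move over the pad.

>>> apply_moves --series '[{"dx":-3.5,"dy":-1},{"dx":-3.5,"dy":-1},{"dx":-3.5,"dy":-1},{"dx":-3.5,"dy":-1},{"dx":-3.5,"dy":-1},{"dx":-3.5,"dy":-1},{"dx":-3.5,"dy":-1},{"dx":-3.5,"dy":-1},{"dx":-3.5,"dy":-1},{"dx":-3.5,"dy":-1}]' --fingers 0 --newtons 40

```text
invalid input
```

>>> apply_moves --series '[{"dx":-3.5,"dy":-1,"dz":0,"turn":0},{"dx":-3.5,"dy":-1,"dz":0,"turn":0},{"dx":-3.5,"dy":-1,"dz":0,"turn":0},{"dx":-3.5,"dy":-1,"dz":0,"turn":0},{"dx":-3.5,"dy":-1,"dz":0,"turn":0},{"dx":-3.5,"dy":-1,"dz":0,"turn":0},{"dx":-3.5,"dy":-1,"dz":0,"turn":0},{"dx":-3.5,"dy":-1,"dz":0,"turn":0},{"dx":-3.5,"dy":-1,"dz":0,"turn":0},{"dx":-3.5,"dy":-1,"dz":0,"turn":0}]' --fingers 0 --newtons 40

```text
clock: 1.15
eef_pos: [0.4683, 0.2899, 0.231]
orientation: [[-0.948, 0.319, -0.0], [0.319, 0.948, -0.0], [0.0, -0.0, -1.0]]
force: [0.2, -0.4, 0.0]
gripper_width: -0.0002
```

>>> apply_moves --series '[{"dx":-3.1,"dy":-0.6,"dz":2,"turn":0},{"dx":-3.1,"dy":-0.6,"dz":3,"turn":0},{"dx":-3.0,"dy":-0.5,"dz":3,"turn":0},{"dx":0,"dy":0,"dz":3,"turn":-0.077},{"dx":0,"dy":0,"dz":0.7,"turn":0},{"dx":0,"dy":0,"dz":0,"turn":0}]'

```text
clock: 1.75
eef_pos: [0.548, 0.2452, 0.1131]
orientation: [[-0.969, 0.247, -0.003], [0.247, 0.969, -0.001], [0.003, -0.002, -1.0]]
force: [-1.1, -0.3, 0.2]
gripper_width: 0.0002
```

```bash
python3 - <<'E'
from plant import bot
import cv2,numpy as np
cv2.imwrite("pics/w1.png",bot.capture("wrist")["image"])
a=bot.capture("scene")["image"][240:420,310:490];b=bot.capture("top")["image"][160:250,155:245]
cv2.imwrite("pics/c1.png",np.hstack([cv2.resize(a,(400,400),interpolation=cv2.INTER_CUBIC),cv2.resize(b,(400,400),interpolation=cv2.INTER_CUBIC)]))
s=bot.state();print(s["clock"],s["eef_pos"],s["force"])
E
```

```text
1.9 [0.54950253 0.24644157 0.11629592] [-0.52722787 -0.39593475  0.41937207]
```

View pics/w1.png

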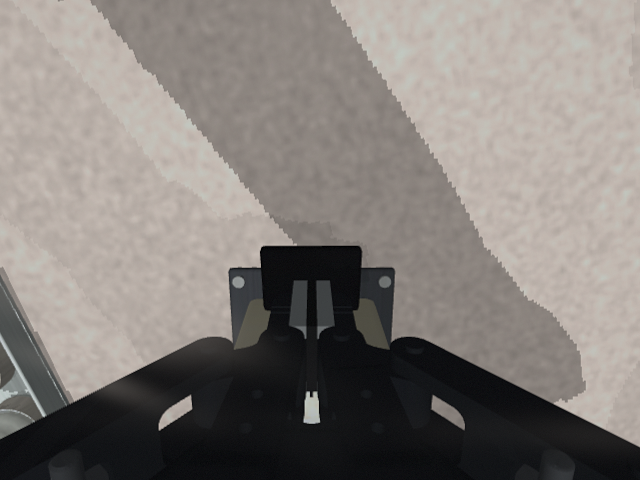

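View pics/c1.png

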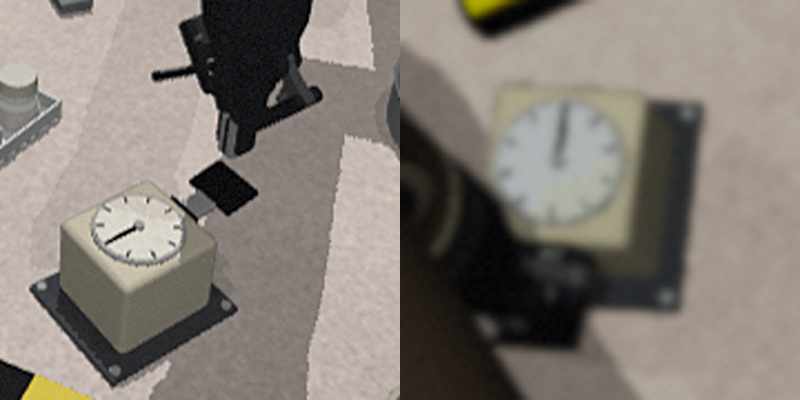

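The wrist view shows the shut fingers centred across the pad (pad columns 262–361, fingers ~312) and over it. The pointer is still at zero. Now I start the first press, watching force.

>>> apply_moves --series '[{"dx":0,"dy":0,"dz":2,"turn":0},{"dx":0,"dy":0,"dz":1,"turn":0},{"dx":0,"dy":0,"dz":1,"turn":0},{"dx":0,"dy":0,"dz":0.6,"turn":0},{"dx":0,"dy":0,"dz":0,"turn":0}]'

```text
clock: 2.4
eef_pos: [0.5488, 0.2461, 0.0683]
orientation: [[-0.97, 0.245, -0.0], [0.245, 0.97, 0.001], [0.001, 0.001, -1.0]]
force: [-2.0, 1.5, 3.1]
gripper_width: -0.0
```

>>> apply_moves --series '[{"dx":0,"dy":0,"dz":0.5,"turn":0},{"dx":0,"dy":0,"dz":0.5,"turn":0},{"dx":0,"dy":0,"dz":0.2,"turn":0},{"dx":0,"dy":0,"dz":0,"turn":0}]'

```text
clock: 2.8
eef_pos: [0.5494, 0.246, 0.0572]
orientation: [[-0.969, 0.245, 0.001], [0.245, 0.969, 0.001], [-0.001, 0.001, -1.0]]
force: [-2.9, 0.9, 5.9]
gripper_width: 0.0
```

>>> apply_moves --series '[{"dx":0,"dy":0,"dz":0.2,"turn":0},{"dx":0,"dy":0,"dz":0.1,"turn":0},{"dx":0,"dy":0,"dz":0,"turn":0}]'

```text
clock: 3.1
eef_pos: [0.5497, 0.246, 0.0546]
orientation: [[-0.969, 0.245, 0.002], [0.245, 0.969, 0.001], [-0.001, 0.001, -1.0]]
force: [-3.3, 0.6, 6.2]
gripper_width: 0.0003
```

>>> apply_moves --series '[{"dx":0,"dy":0,"dz":0.2,"turn":0},{"dx":0,"dy":0,"dz":0.1,"turn":0},{"dx":0,"dy":0,"dz":0,"turn":0}]'

```text
clock: 3.4
eef_pos: [0.5499, 0.2459, 0.0517]
orientation: [[-0.969, 0.245, 0.002], [0.245, 0.969, 0.001], [-0.002, 0.001, -1.0]]
force: [-2.6, 0.2, 7.2]
gripper_width: 0.0001
```

>>> apply_moves --series '[{"dx":0,"dy":0,"dz":0.2,"turn":0},{"dx":0,"dy":0,"dz":0.1,"turn":0},{"dx":0,"dy":0,"dz":0,"turn":0}]'

```text
clock: 3.7
eef_pos: [0.5501, 0.246, 0.0511]
orientation: [[-0.969, 0.245, 0.004], [0.245, 0.969, 0.002], [-0.003, 0.002, -1.0]]
force: [-7.1, -1.7, 20.2]
gripper_width: -0.0002
```

```bash
python3 - <<'E'
from plant import bot
import cv2,numpy as np
a=bot.capture("scene")["image"][270:420,310:460]
s=bot.state();print(s["clock"],s["eef_pos"],s["force"])
cv2.imwrite("pics/c2.png",cv2.resize(a,(600,600),interpolation=cv2.INTER_CUBIC))
E
```

```text
3.75 [0.55007493 0.24605105 0.05112881] [-6.84977109 -0.30761825 20.4758718 ]
```

View pics/c2.png

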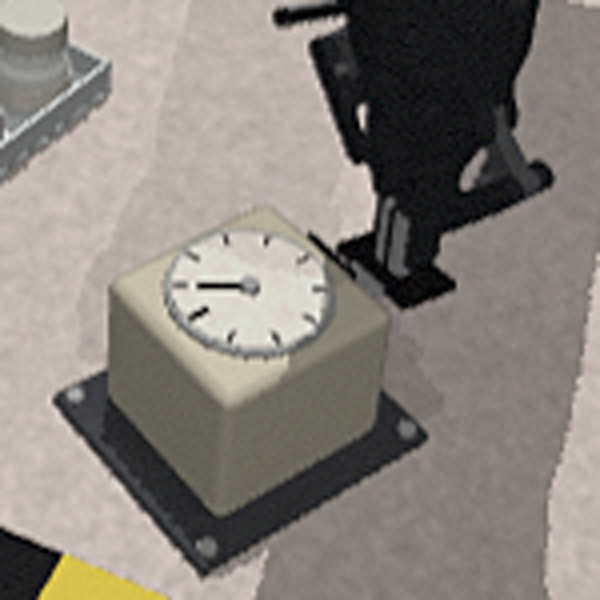

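Hard stop reached (z 0.051, 20 N); the pointer stands on the first mark clockwise. Now I lift 4.5 cm.

>>> apply_moves --series '[{"dx":0,"dy":0,"dz":-1,"turn":0},{"dx":0,"dy":0,"dz":-1.5,"turn":0},{"dx":0,"dy":0,"dz":-2,"turn":0},{"dx":0,"dy":0,"dz":0,"turn":0},{"dx":0,"dy":0,"dz":0,"turn":0},{"dx":0,"dy":0,"dz":0,"turn":0}]'

```text
clock: 4.35
eef_pos: [0.5487, 0.2452, 0.0912]
orientation: [[-0.969, 0.245, -0.001], [0.245, 0.969, -0.001], [0.001, -0.001, -1.0]]
force: [-0.5, -0.2, 0.7]
gripper_width: -0.0002
```

```bash
python3 - <<'E'
from plant import bot
import cv2,numpy as np
a=bot.capture("scene")["image"][270:420,310:460]
s=bot.state();print(s["clock"],s["eef_pos"],s["force"])
cv2.imwrite("pics/c3.png",cv2.resize(a,(600,600),interpolation=cv2.INTER_CUBIC))
E
```

```text
4.4 [0.54853902 0.24518513 0.09108511] [-0.06800354  0.33606375 -0.4008678 ]
```

View pics/c3.png

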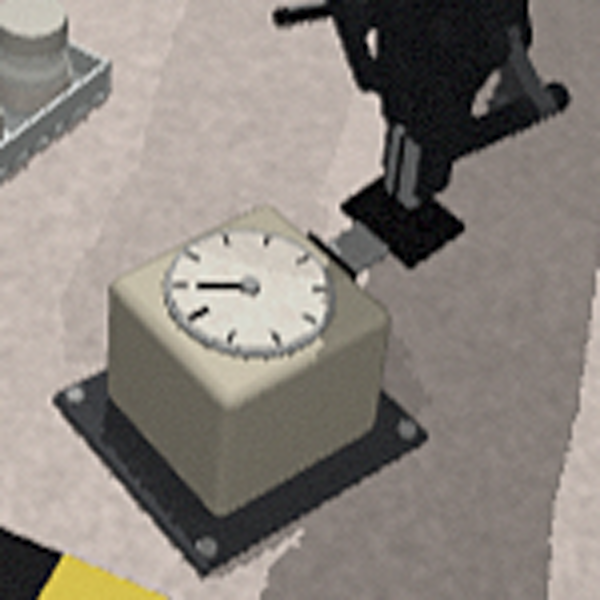

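The pad is back up, the fingers are clear with no force, and the pointer stays on mark 1. Second press, with the same 4.5 cm.

>>> apply_moves --series '[{"dx":0,"dy":0,"dz":1,"turn":0},{"dx":0,"dy":0,"dz":1,"turn":0},{"dx":0,"dy":0,"dz":1,"turn":0},{"dx":0,"dy":0,"dz":0.7,"turn":0},{"dx":0,"dy":0,"dz":0.4,"turn":0},{"dx":0,"dy":0,"dz":0.3,"turn":0},{"dx":0,"dy":0,"dz":0.1,"turn":0},{"dx":0,"dy":0,"dz":0,"turn":0},{"dx":0,"dy":0,"dz":0,"turn":0}]'

```text
clock: 5.3
eef_pos: [0.5492, 0.2459, 0.0507]
orientation: [[-0.97, 0.245, 0.003], [0.245, 0.97, 0.002], [-0.002, 0.002, -1.0]]
force: [-10.9, -3.4, 28.8]
gripper_width: 0.0001
```

```bash
python3 - <<'E'
from plant import bot
import cv2,numpy as np
a=bot.capture("scene")["image"][270:420,310:460]
s=bot.state();print(s["clock"],s["eef_pos"],s["force"])
cv2.imwrite("pics/c4.png",cv2.resize(a,(600,600),interpolation=cv2.INTER_CUBIC))
E
```

```text
5.35 [0.54915389 0.24592728 0.05070666] [-10.33406554  -3.28723764  29.54398526]
```

View pics/c4.png

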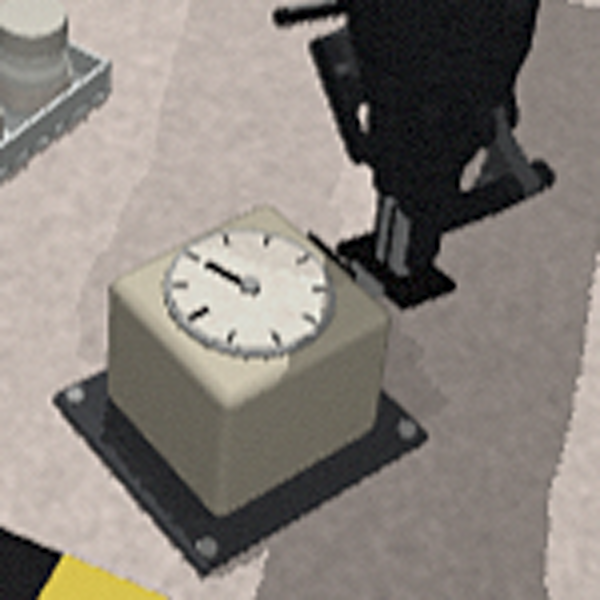

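The pointer is on mark 2 at the stop (29 N). I lift 4.5 cm and check.

>>> apply_moves --series '[{"dx":0,"dy":0,"dz":-1,"turn":0},{"dx":0,"dy":0,"dz":-1.5,"turn":0},{"dx":0,"dy":0,"dz":-2,"turn":0},{"dx":0,"dy":0,"dz":0,"turn":0},{"dx":0,"dy":0,"dz":0,"turn":0},{"dx":0,"dy":0,"dz":0,"turn":0}]'

```text
clock: 5.95
eef_pos: [0.5483, 0.2452, 0.0905]
orientation: [[-0.969, 0.245, -0.002], [0.245, 0.969, -0.001], [0.002, -0.002, -1.0]]
force: [0.7, 0.4, 0.2]
gripper_width: -0.0001
```

```bash
python3 - <<'E'
from plant import bot
import cv2,numpy as np
a=bot.capture("scene")["image"][270:420,310:460]
s=bot.state();print(s["clock"],s["eef_pos"],s["force"])
cv2.imwrite("pics/c5.png",cv2.resize(a,(600,600),interpolation=cv2.INTER_CUBIC))
E
```

```text
6.0 [0.54830057 0.2451744  0.09053927] [0.34059277 0.76762752 0.27576589]
```

View pics/c5.png

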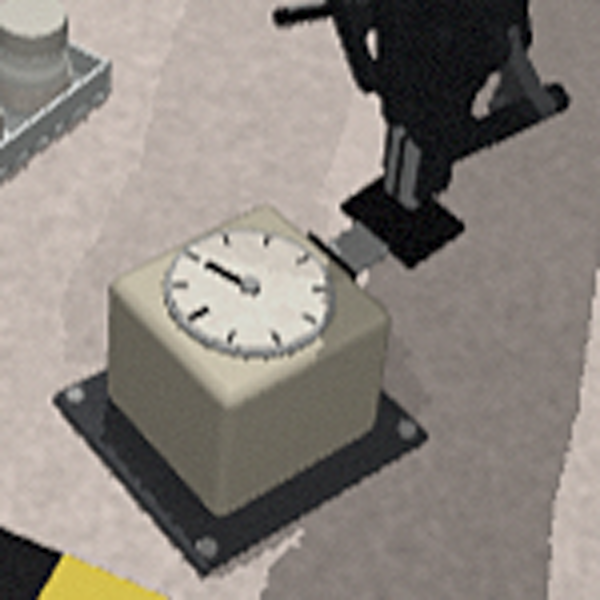

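The paddle is up and the pointer is on mark 2. Third press, slightly shallower (4.4 cm).

>>> apply_moves --series '[{"dx":0,"dy":0,"dz":1,"turn":0},{"dx":0,"dy":0,"dz":1,"turn":0},{"dx":0,"dy":0,"dz":1,"turn":0},{"dx":0,"dy":0,"dz":0.7,"turn":0},{"dx":0,"dy":0,"dz":0.4,"turn":0},{"dx":0,"dy":0,"dz":0.3,"turn":0},{"dx":0,"dy":0,"dz":0,"turn":0},{"dx":0,"dy":0,"dz":0,"turn":0}]'

```text
clock: 6.8
eef_pos: [0.5491, 0.2459, 0.0509]
orientation: [[-0.97, 0.245, 0.002], [0.245, 0.97, 0.001], [-0.002, 0.002, -1.0]]
force: [-9.2, -2.3, 23.9]
gripper_width: 0.0001
```

```bash
python3 - <<'E'
from plant import bot
import cv2,numpy as np
a=bot.capture("scene")["image"][270:420,310:460]
s=bot.state();print(s["clock"],s["eef_pos"],s["force"])
cv2.imwrite("pics/c6.png",cv2.resize(a,(600,600),interpolation=cv2.INTER_CUBIC))
E
```

```text
6.85 [0.54913757 0.24587319 0.05087275] [-9.58331876 -1.67573188 23.50295744]
```

View pics/c6.png

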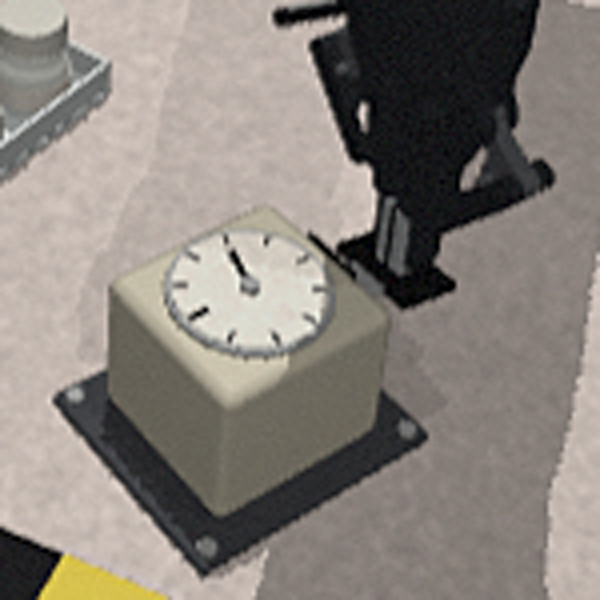

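The pointer is on mark 3 at the stop. I lift well clear.

>>> apply_moves --series '[{"dx":0,"dy":0,"dz":-1,"turn":0},{"dx":0,"dy":0,"dz":-1.5,"turn":0},{"dx":0,"dy":0,"dz":-2,"turn":0},{"dx":0,"dy":0,"dz":-3,"turn":0},{"dx":0,"dy":0,"dz":-2,"turn":0},{"dx":0,"dy":0,"dz":0,"turn":0},{"dx":0,"dy":0,"dz":0,"turn":0},{"dx":0,"dy":0,"dz":0,"turn":0}]'

```text
clock: 7.65
eef_pos: [0.5484, 0.2452, 0.1412]
orientation: [[-0.969, 0.245, -0.002], [0.245, 0.969, -0.001], [0.002, -0.002, -1.0]]
force: [-0.6, -0.5, -0.6]
gripper_width: 0.0003
```

```bash
python3 - <<'E'
from plant import bot
import cv2,numpy as np
c=bot.capture("scene")["image"];a=c[270:420,310:460];b=c[190:290,170:270]
s=bot.state();print(s["clock"],s["eef_pos"],s["force"])
cv2.imwrite("pics/c7.png",np.hstack([cv2.resize(q,(400,400),interpolation=cv2.INTER_CUBIC) for q in(a,b)]))
E
```

```text
7.7 [0.54829498 0.24518048 0.14127645] [ 0.4946236  -0.39232321  0.13804789]
```

View pics/c7.png

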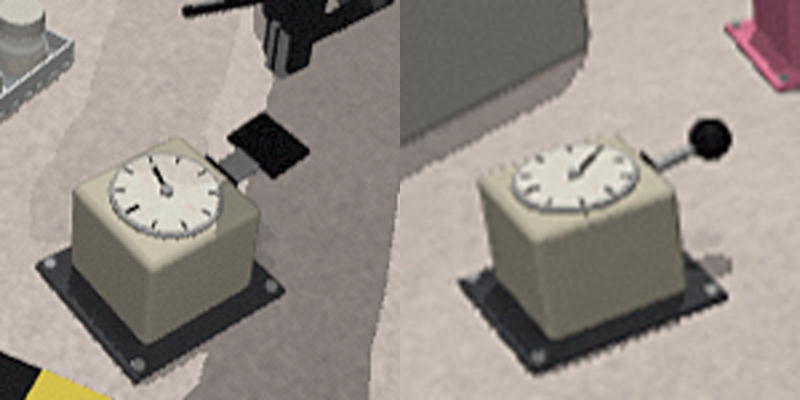

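The pointer is on mark 3, the paddle is up, the gripper is clear, and the ball lever is up and untouched.

```bash
python3 -c "
from plant import bot
print(bot.finish_job())"
```

```text
the job is handed in; nothing more can be done
None
```

I pressed the paddle counter's paddle down to its hard stop three times with the shut fingers (20–30 N at the stop). I let it spring fully back up after each press and handed the job in at about 7.7 s.

The last pictures showed the pointer on the third mark, the paddle up and the gripper about 6 cm above it, with only noise on the force reading. The ball-ended lever was up and was never approached. No checks failed or disagreed. The first move call was refused as invalid input, so I gave every row all four values and it went through.

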